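# Vent the filling tap, then find the socket that fits its cartridge nut

## Robot

A 6-joint arm with a two-finger parallel gripper is mounted at the origin on a cart in front of the work surface, level with it; the furniture and walls round the work are solid. World frame = base frame: x ahead of the robot, y to its left, z up, the work surface at z = 0. Lengths are in m, angles in rad, forces in N, time in s.
With the tool pointing down it reaches from about 0.3 to 0.775 m from the base axis. Payload 14.6 kg.
Tool frame: the origin (TCP) lies on the centre line of the jaws, within the pads' length; the fingertips stand 19 mm ahead of it and the grasp point (between the pads) is the TCP; z points along the fingers, y is the direction in which the jaws open and shut (so a half turn about z gives the same grasp; the last joint's range is limited). The gripper opens to 94 mm and grips with 3 to 60 N. Pads are 16 mm wide; open, the fingers measure 119 mm over their backs; the gripper's body (75 mm by 177 mm) begins 78 mm behind the grasp point.
Start: joints at [1.047, 0.3, 1.521, -0, 1.321, -0.067], TCP at [0.243, 0.494, 0.224] pointing down, gripper open.
Joint ranges: [-3.03, 3.03], [-0.79, 2.21], [0.23, 2.52], [-1.04, 4.18], [0, 3.07], [-2.55, 2.55]. Speed limits (rad/s): [2.22, 2.22, 2.57, 3.14, 3.14, 3.14].

## Interface

Orientations are given as [roll, pitch, yaw] about the fixed x, y, z axes, in that order (R = Rz(yaw) Ry(pitch) Rx(roll)).
In Python, from station import ctrl gives the robot as it stands. The module is installed in compiled form; this text tells all that it offers.
- The arm moves only by the shell command python3 -m creep 'ROWS' [FORCE]. ROWS is a JSON object of lists of equal length, an entry for each row: "translation": the shift along the world's x, y, z in mm, a list of three; "yaw": the turn about the world's z in rad; "gripper": the closure in counts, from 0 (fully open) to 255 (shut). A call has 1 to 5 rows; each row is the pose to reach, as a shift and turn from the pose measured when the call began; what a row does not reach only later rows make up. A row lasts 1/12 s, in which the tool goes at most 41.7 mm and 7.16 degrees, less where a joint would pass 70% of its speed; a pose out of reach is approached as far as the arm can. A call with a gripper value outside its range is refused whole. The fingers move at their own pace and stop on an object; FORCE is the grip in N (left out, the last holds). Time passes only in rows, so rows that repeat a pose let the fingers close. It gives the time, the measured TCP pose, the force and the opening at its end, in the units of the state.
- ctrl.get_obs(): the state, without advancing time (a new reading comes with each control period).
- ctrl.camera(name): name is "side" or "top"; returns a dict with "pixels" (400x640x3 uint8, red, green, blue), "depth" (400x640 float32, m along the optical axis (not along the pixel's ray), 0 where there is no reading), "fx", "fy", "cx", "cy" (pixels), "R" (3x3) and "t" (3): a world point X has camera coordinates R X + t. Camera axes: x right, y down, z forward; pixel columns grow to the right and rows downward; lengths in m; the calibration is good to about 2 mm. A picture is of the moment at which its call begins.
- ctrl.hand_in(): hands the job in, once; it reports no verdict.
The state is a dict: "time_s": time; "qpos": joint angles; "joint_vel": joint speeds; "tau": joint torques, N m; "ee_pos": TCP position; "eef_rot": TCP orientation; "force": force on the tool from outside, world axes, zero at the start; "moment": the same for the moment, N m; "grip_width": finger opening in m.
Only numpy, scipy, OpenCV 4.12 (cv2) and the standard library are available. Lean on these libraries where they do the work, as an engineer would, in place of code of your own. Each camera call takes 0.05 s, during which the arm holds its last target. There are 200 camera calls.

## Task

The water to the filling tap is off and its lever is already taken off so that the cartridge can be changed. First let the leftover pressure out: squeeze the handset's grey trigger fully against its spring and let it spring back. Then find out which of the three sockets fits the brass nut on the valve by trying them on it; a socket that stops on top of the nut is too small and one that slides down past the nut's round flange is too big, so stand those upright back on the bare worktop. Keep the one that fits fully home on the nut and finish while still gripping it, pressed down lightly: do not let go of it. Leave the other things on the worktop where they are.

Things in the scene. Friction and masses are not known exactly. Their poses are not given: they have to be found in the camera images.
- station: Water-filling station fixed to the worktop: steel deck 142 x 250 x 12 mm, drip tray in its middle. Origin: centre of the deck's underside; x towards its rear, y to its left end, z up. Valve (round, 48 mm across, flat shoulder 72 mm up) at x 12, y -85 mm; handset (upright black grip) at x 12, y +85 mm. A spout, 86 to 130 mm up, runs 75 mm from the handset's head towards the valve.
- handset_grip (a point): On the upright axis of the handset's fixed grip, 98 mm above the worktop; axes as the station's. Grip 26 mm across from 48 to 113 mm height, under a head 28 mm across with its top at 134 mm. The trigger is in front, on the station's -x side. Here grip and trigger together measure 53 mm along x: from 13 mm behind this point to 40 mm in front (27 when squeezed).
- trigger_pad (a point): On the front face of the trigger, 98 mm above the worktop, at the middle of its width; moves with it. The trigger is a grey paddle 19 mm wide whose free end is 126 mm above the worktop. Squeezing moves this point towards the grip, about along the station's +x.
- trigger (a joint): Trigger angle, rad: 0 let go, 0.24 fully squeezed, at its stop. Hinged at its foot (axis along the station's y, 42 mm above the worktop) and sprung: 3.5 N at the pad starts it, 9.5 N holds it fully in; it springs back by itself.
- nut: Brass flanged hex nut on the valve, tight (1.2 N m to turn). Hexagon 22 mm across flats, 25.4 over corners, 14 mm high, top edges chamfered, above a round flange 28 mm across and 4 mm thick. Origin on its axis at the flange's underside, 6 mm above the valve's shoulder. A stem 8.4 mm across stands 11 mm out of its top.
- nut_seat (a point): Centre of the flange's upper face, 82 mm above the worktop, where the rim of the fitting socket comes to rest; the hexagon's top is 14 mm higher. z up along the nut's axis; x is square to a pair of the nut's flats, which may stand at any angle to the station.
- socket_a: One of three steel sockets alike outside: round, 44 mm across (37 in the upper part), 52 mm high, on top a square dark adapter to grip (24 x 24 mm, from 52 to 78 mm height) and a 12.7 mm drive square up to 87 mm; about 240 g. Stands open end down on the worktop. Origin: centre of the open end's rim; z up; x and y square to the adapter's flats, x also square to a pair of the flats of the hexagon inside.
- socket_b: Another of the three, outside and axes as socket_a. The hexagon inside (32 mm deep, 39 mm to the top of the hollow) is 18 mm across flats in one, 24 in one and 32 in one; which is which is not told. To go on the nut the hexagons must match (every 60 degrees, 10 degrees of play either way); the fitting one has 1 mm of play all round.
- socket_c: Another of the three, outside and axes as socket_a. When tried on the nut, the rim of the too small one stops 14 mm above nut_seat, that of the fitting one comes to rest at nut_seat, that of the too big one goes on to the valve's shoulder, 10 mm below nut_seat.
- tap_lever: The tap's own chromed lever, taken off and lying by: round hub 45 mm across and 28 mm high, with an arm out to 90 mm from the hub's axis. Origin under the hub. Leave it.
- mug: Spotted mug, 85 mm across without its handle, 86 mm high. Origin under its middle. Leave it.
- tin: Flat tin, 86 mm across, 40 mm high. Origin under its middle. Leave it.
- egg_cup: Small striped ceramic pot, 41 mm across, 48 mm high. Origin under its middle. Leave it.
Mind the look-alikes: they are no part of the job. Leave any blue look-alike of the socket_b alone.

How it is judged:
By the outcome, as a careful person would: the job done as asked, in the order asked, and still so for the second after the job is handed in, while the arm keeps its last pose, push and grip.
It also fails if it takes over 72 s, if anything falls off the work surface, if the arm or the gripper's body presses on something with over 40 N, if the wrist force passes 120 N, or if a joint passes its speed limit or range.

## Working session

There is one attempt and no reset: what is moved stays moved. The work goes in short steps, Python scripts to look and compute and a shell command to move; the robot and the scene stay as the last step left them, time stands still between calls to the robot, and variables do not carry over. Pictures are saved under pics/ and viewed, about 8 in all and at most 12, crops included, and the job is handed in when it is done.

```bash
mkdir -p pics; cat > h.py <<'E'
import numpy as np, cv2
from station import ctrl
def snap(name,fn):
    c=ctrl.camera(name); np.savez('pics/'+fn+'.npz',**c)
    cv2.imwrite('pics/'+fn+'.png',c['pixels'][:,:,::-1]); return c
def ld(fn): return np.load('pics/'+fn+'.npz')
def world(c,u,v,z=None):
    """pixel -> world; on plane z, else by depth"""
    r=np.array([(u-c['cx'])/c['fx'],(v-c['cy'])/c['fy'],1.]); R=c['R'];o=-R.T@c['t'];d=R.T@r
    k=(z-o[2])/d[2] if z is not None else c['depth'][int(v),int(u)]
    return o+k*d
def pix(c,X):
    p=c['R']@np.array(X)+c['t']; return c['fx']*p[0]/p[2]+c['cx'],c['fy']*p[1]/p[2]+c['cy']
def crop(c,u0,v0,u1,v1,s,fn):
    cv2.imwrite('pics/'+fn+'.png',cv2.resize(c['pixels'][v0:v1,u0:u1,::-1],None,fx=s,fy=s,interpolation=cv2.INTER_CUBIC))
def st():
    o=ctrl.get_obs(); print({k:np.round(o[k],3).tolist() for k in('time_s','qpos','ee_pos','eef_rot','force','grip_width')})
E
python3 - <<'E'
from h import *
a=snap('top','top0');b=snap('side','side0');st()
for c in(a,b): print(c['fx'],c['cx'],c['cy'],(-c['R'].T@c['t']).round(3),c['R'].round(2).tolist())
E
```

```text
{'time_s': 0.1, 'qpos': [1.047, 0.3, 1.522, -0.0, 1.321, -0.067], 'ee_pos': [0.242, 0.493, 0.224], 'eef_rot': [-3.141, -0.0, 2.685], 'force': [0.002, -0.036, 0.027], 'grip_width': 0.094}
372.71915121515644 317.74217835809895 203.39128169274196 [0.377 0.191 1.16 ] [[0.04, -1.0, -0.0], [-0.98, -0.04, -0.2], [0.2, 0.01, -0.98]]
425.80229911084507 317.37439450259103 200.48872643879037 [ 0.034 -0.693  0.517] [[0.85, -0.53, 0.0], [-0.2, -0.33, -0.92], [0.49, 0.78, -0.39]]
```

View pics/top0.png

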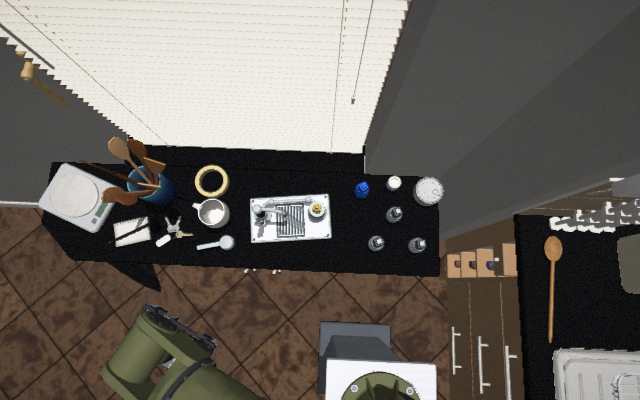

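View pics/side0.png

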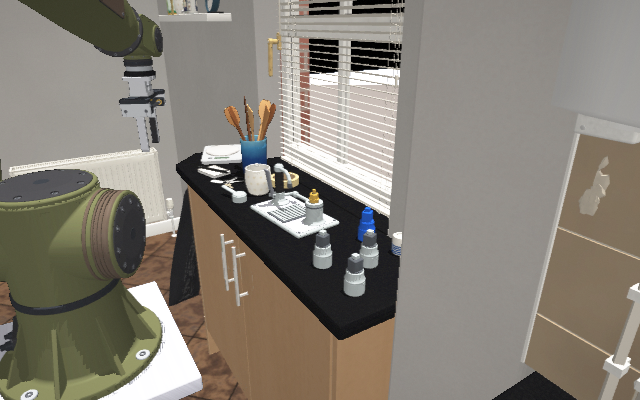

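The top view shows three steel sockets at (377,243), (417,245) and (394,214). The blue look-alike is at (362,190) and the striped egg cup at (394,183), with the tin at (429,191). The station spans (250–330, 195–242), with its valve at the right end near (317,210) and its handset at the left near (260,213). The lever is at (222,243) and the mug at (212,213).

Possible mix-ups for a socket: blue one (362,190), no; egg cup (394,183), no; grey ones (377,243), (417,245), (394,214), yes. I'll check these in a close crop.

```bash
python3 - <<'E'
from h import *
a=ld('top0');b=ld('side0')
A=cv2.resize(a['pixels'][175:260,245:440,::-1],None,fx=4,fy=4,interpolation=cv2.INTER_CUBIC)
B=cv2.resize(b['pixels'][155:300,235:410,::-1],None,fx=1.7,fy=1.7,interpolation=cv2.INTER_CUBIC)
cv2.imwrite('pics/c1.png',A)
# point cloud clusters
d=a['depth'];v,u=np.mgrid[:400,:640];K=np.stack([(u-a['cx'])/a['fx']*d,(v-a['cy'])/a['fy']*d,d],-1)
W=(K-a['t'])@a['R']; np.save('pics/W.npy',W)
for n,(u0,v0) in dict(s1=(377,243),s2=(417,245),s3=(394,214),blue=(362,190),egg=(394,183),tin=(429,191)).items():
    w=W[v0-14:v0+14,u0-14:u0+14].reshape(-1,3); w=w[w[:,2]>.035]
    t=w[w[:,2]>.065]
    print(n,len(w),w.mean(0).round(3),w.min(0).round(3),w.max(0).round(3),len(t),t.mean(0).round(3) if len(t) else '')
# station
m=(v>190)&(v<246)&(u>245)&(u<335)
deck=m&(abs(W[...,2]-.012)<.004)
r=cv2.minAreaRect(W[deck][:,:2].astype('f4'));print('deck',r,deck.sum())
for lo,hi in((.06,.076),(.076,.088),(.09,.12),(.12,.16)):
    q=W[m&(W[...,2]>lo)&(W[...,2]<hi)]
    for s in(-1,1):
        p=q[(q[:,1]-r[0][1])*s>0.03]
        if len(p):print(lo,s,len(p),p.mean(0).round(4),p.min(0).round(3),p.max(0).round(3))
E
```

```text
s1 143 [0.489 0.03  0.072] [0.377 0.009 0.036] [0.513 0.191 1.16 ] 74 [0.49  0.029 0.095]
s2 160 [ 0.488 -0.089  0.077] [ 0.377 -0.111  0.035] [0.512 0.191 1.16 ] 74 [ 0.488 -0.088  0.109]
s3 153 [ 0.578 -0.024  0.07 ] [ 0.377 -0.047  0.035] [0.604 0.191 1.16 ] 72 [ 0.579 -0.025  0.094]
blue 140 [0.643 0.078 0.096] [0.377 0.055 0.035] [0.672 0.191 1.16 ] 74 [0.639 0.079 0.138]
egg 209 [ 0.689 -0.023  0.062] [ 0.377 -0.068  0.035] [0.721 0.191 1.16 ] 3 [0.377 0.191 1.16 ]
tin 458 [ 0.659 -0.133  0.05 ] [ 0.377 -0.177  0.035] [0.704 0.191 1.16 ] 5 [0.377 0.191 1.16 ]
deck ((0.5610743165016174, 0.2915794849395752), (0.14138004183769226, 0.2490955889225006), 5.837131977081299) 2015
0.06 -1 146 [0.5791 0.208  0.0706] [0.558 0.185 0.06 ] [0.606 0.231 0.076]
0.06 1 15 [0.55   0.3707 0.0648] [0.534 0.365 0.06 ] [0.567 0.383 0.074]
0.076 -1 16 [0.5752 0.2093 0.0811] [0.57  0.195 0.076] [0.585 0.221 0.085]
0.076 1 11 [0.5518 0.3703 0.0827] [0.53  0.364 0.076] [0.564 0.383 0.088]
0.09 -1 51 [0.5818 0.2083 0.0967] [0.571 0.198 0.09 ] [0.594 0.218 0.109]
0.09 1 21 [0.5499 0.371  0.1057] [0.527 0.364 0.093] [0.563 0.384 0.12 ]
0.12 1 157 [0.5569 0.363  0.1286] [0.518 0.322 0.12 ] [0.578 0.389 0.137]
```

View pics/c1.png

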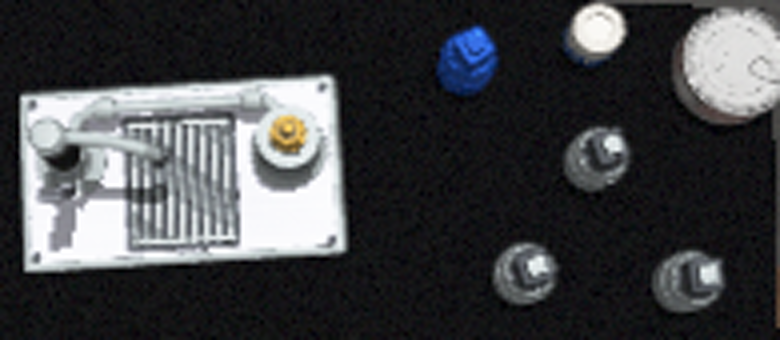

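The crop confirms it: three identical grey sockets with dark square adapters, a blue look-alike, the cup and the tin. The brass nut is on the valve at the right end of the deck, and the handset head is at the left with its trigger towards the robot. Next I need finer detail on the nut and the adapters' angles.

```bash
cat > m.py <<'E'
from h import *
def brass(c):
    h=cv2.cvtColor(c['pixels'],cv2.COLOR_RGB2HSV); m=cv2.inRange(h,(12,110,60),(32,255,255))
    p0=pix(c,(.5816,.2082,.095)); v,u=np.nonzero(m); k=np.hypot(u-p0[0],v-p0[1])<25
    return u[k],v[k],p0
E
python3 - <<'E'
from m import *
a=ld('top0');b=ld('side0')
for c in(a,b):
    u,v,p=brass(c); print('brass',len(u),u.mean().round(2),v.mean().round(2),u.min(),u.max(),v.min(),v.max(),np.round(p,1))
P={'s1':(.490,.029,.06),'s2':(.488,-.089,.06),'s3':(.578,-.025,.06),'nut':(.5816,.2082,.09)}
W=np.load('pics/W.npy');v,u=np.mgrid[:400,:640]
R1=[];R2=[]
for n,X in P.items():
    U,V=map(int,pix(a,X)); R1.append(cv2.resize(a['pixels'][V-13:V+13,U-13:U+13,::-1],(200,200),interpolation=cv2.INTER_CUBIC))
    U2,V2=map(int,pix(b,X)); R2.append(cv2.resize(b['pixels'][V2-33:V2+33,U2-22:U2+22,::-1],(200,300),interpolation=cv2.INTER_CUBIC))
    print(n,U,V,U2,V2)
    if n!='nut':
        w=W[V-16:V+16,U-16:U+16].reshape(-1,3);w=w[(w[:,2]<.2)&(w[:,2]>.02)]
        t=w[(w[:,2]>.07)];print('top',len(t),t.mean(0).round(4),cv2.minAreaRect(t[:,:2].astype('f4')))
        r=w[(w[:,2]>.046)&(w[:,2]<.056)];print('ring',cv2.minEnclosingCircle(r[:,:2].astype('f4')))
        al=w[w[:,2]>.03];print('all',cv2.minEnclosingCircle(al[:,:2].astype('f4')))
cv2.imwrite('pics/c2.png',np.vstack([np.hstack(R1),np.hstack(R2)]))
E
```

```text
brass 56 316.55 207.95 313 320 204 212 [316.4 207.4]
brass 113 313.54 196.19 308 319 189 202 [313.1 192.9]
s1 375 242 319 240
top 72 [0.4917 0.0262 0.0801] ((0.49269604682922363, 0.024999594315886497), (0.023884296417236328, 0.02428225427865982), 20.85542869567871)
ring ((0.49177780747413635, 0.025764020159840584), 0.017910989001393318)
all ((0.4923669695854187, 0.02480446919798851), 0.02210160903632641)
s2 416 245 349 263
top 68 [ 0.4911 -0.0968  0.0804] ((0.49148431420326233, -0.09846726059913635), (0.020858585834503174, 0.02455666847527027), 3.6469216346740723)
ring ((0.49197497963905334, -0.09714654088020325), 0.018099309876561165)
all ((0.49209868907928467, -0.09896799176931381), 0.022033566609025)
s3 394 214 365 240
top 67 [ 0.5825 -0.0284  0.0799] ((0.5833383202552795, -0.02880261465907097), (0.023526214063167572, 0.02357771247625351), 23.47298812866211)
ring ((0.5835047960281372, -0.02880065329372883), 0.01805371604859829)
all ((0.5832780599594116, -0.02902122028172016), 0.021756554022431374)
nut 316 207 313 194
```

View pics/c2.png

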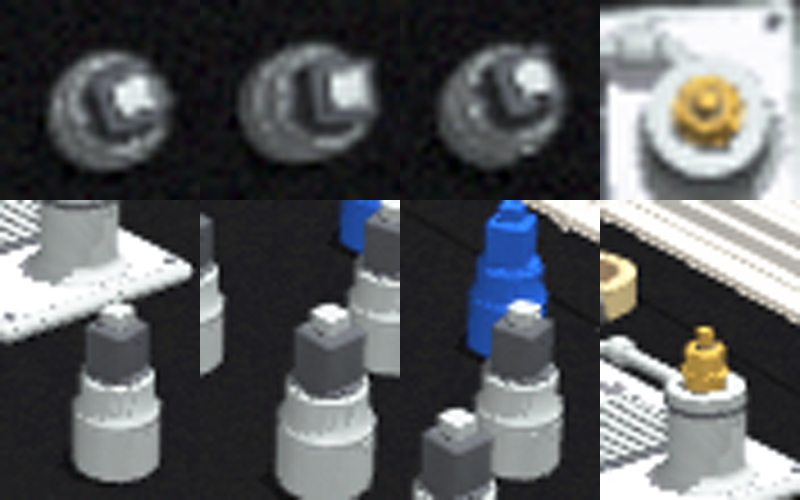

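Top row, left to right: the sockets at (375,242), (416,245) and (394,214), with adapters turned about 21°, 4° and 23°, and then the nut. The bottom row shows the same from the side, with the blue one standing behind the third socket. The nut's angle can't be read at this resolution, so I'll find it by feel. The trigger comes first.

```bash

python3 -m creep '{"translation":[[40,-15,0],[80,-30,0],[120,-44,0],[160,-59,0],[200,-73,0]],"yaw":[-0.12,-0.24,-0.36,-0.48,-0.6],"gripper":[0,0,0,0,0]}' 20
python3 -m creep '{"translation":[[40,-15,0],[80,-30,0],[116,-43,0],[116,-43,0],[116,-43,0]],"yaw":[-0.12,-0.24,-0.36,-0.412,-0.412],"gripper":[0,0,0,0,0]}'
python3 -c "from h import *; st()"
```

```text
time_s: 0.52
ee_pos: [0.4398, 0.4208, 0.2237]
eef_rot: [-3.14, 0.0, 2.079]
force: [-0.5, 0.8, -0.0]
grip_width: 0.094
time_s: 0.93
ee_pos: [0.5572, 0.3763, 0.2222]
eef_rot: [-3.138, 0.001, 1.662]
force: [-0.9, 0.7, -0.1]
grip_width: 0.0944
{'time_s': 0.933, 'qpos': [0.539, 0.585, 1.121, 0.001, 1.439, 0.448], 'ee_pos': [0.557, 0.376, 0.222], 'eef_rot': [-3.138, 0.001, 1.662], 'force': [-0.889, 0.703, -0.062], 'grip_width': 0.094}
```

```bash

python3 -m creep '{"translation":[[1,0,-25],[1,0,-50],[1,0,-75],[1,0,-100],[1,0,-123]],"yaw":[0.01,0.01,0.01,0.01,0.01],"gripper":[0,0,0,0,0]}' 20
python3 -m creep '{"translation":[[0,0,0],[0,0,0],[0,0,0],[0,0,0],[0,0,0]],"yaw":[0,0,0,0,0],"gripper":[60,110,180,255,255]}' 22
python3 -m creep '{"translation":[[0,0,0],[0,0,0],[0,0,0],[0,0,0],[0,0,0]],"yaw":[0,0,0,0,0],"gripper":[255,255,255,255,255]}' 22
python3 -c "from h import *; st()"
```

```text
time_s: 1.35
ee_pos: [0.5568, 0.377, 0.0979]
eef_rot: [-3.138, 0.001, 1.676]
force: [-0.1, 1.3, 0.7]
grip_width: 0.0938
time_s: 1.77
ee_pos: [0.5569, 0.3776, 0.0998]
eef_rot: [-3.139, -0.0, 1.676]
force: [-4.9, -0.9, 3.8]
grip_width: 0.064
time_s: 2.18
ee_pos: [0.5577, 0.3778, 0.1006]
eef_rot: [-3.141, -0.001, 1.676]
force: [5.7, 2.4, 3.0]
grip_width: 0.0406
{'time_s': 2.183, 'qpos': [0.541, 0.686, 1.248, 0.001, 1.207, 0.435], 'ee_pos': [0.558, 0.378, 0.101], 'eef_rot': [-3.141, -0.001, 1.676], 'force': [5.69, 2.377, 2.955], 'grip_width': 0.041}
```

```bash

python3 -m creep '{"translation":[[0,0,0],[0,0,0],[0,0,0],[0,0,0],[0,0,0]],"yaw":[0,0,0,0,0],"gripper":[255,255,255,255,255]}' 32
python3 -m creep '{"translation":[[0,0,0],[0,0,0],[0,0,0],[0,0,0],[0,0,0]],"yaw":[0,0,0,0,0],"gripper":[255,255,255,255,255]}' 32
python3 -c "
from h import *
b=snap('side','side1');st()
U,V=map(int,pix(b,(.54,.377,.1)));print(U,V);crop(b,U-45,V-45,U+45,V+45,6,'sq')"
```

```text
time_s: 2.6
ee_pos: [0.5577, 0.3779, 0.1006]
eef_rot: [-3.142, -0.001, 1.676]
force: [3.1, 2.4, -0.3]
grip_width: 0.0406
time_s: 3.02
ee_pos: [0.5577, 0.3778, 0.1006]
eef_rot: [-3.142, -0.001, 1.676]
force: [3.7, 1.1, -0.9]
grip_width: 0.0402
{'time_s': 3.067, 'qpos': [0.541, 0.686, 1.248, 0.001, 1.207, 0.435], 'ee_pos': [0.558, 0.378, 0.101], 'eef_rot': [-3.142, -0.001, 1.676], 'force': [2.49, 2.419, -0.158], 'grip_width': 0.04}
270 175
```

View pics/sq.png

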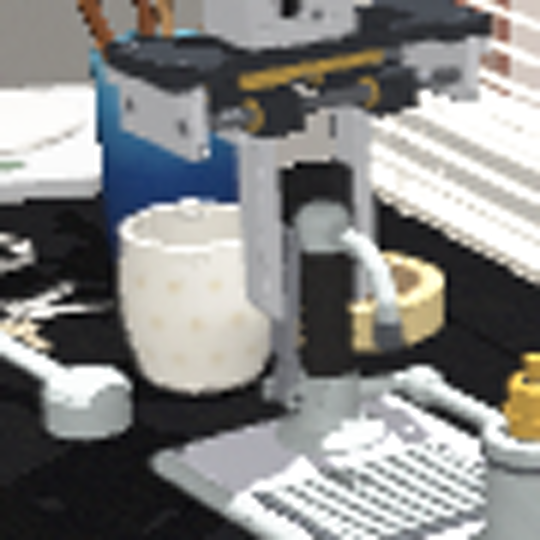

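The squeeze crop shows the fingers closed front and back on the grip, with the paddle hard against it. The opening stayed at 40 mm under 32 N, so the trigger is at its stop. Now I release it, rise, and go to socket 1.

```bash

python3 -m creep '{"translation":[[0,0,0],[0,0,0],[0,0,0],[0,0,0],[0,0,0]],"yaw":[0,0,0,0,0],"gripper":[200,100,0,0,0]}' 32
python3 -m creep '{"translation":[[0,0,0],[0,0,0],[0,0,20],[0,0,60],[0,0,100]],"yaw":[0,0,0,0,0],"gripper":[0,0,0,0,0]}'
python3 -c "
from h import *
b=snap('side','side2');st()
crop(b,245,140,345,220,6,'rel')"
python3 -m creep '{"translation":[[0,0,20],[-5,-30,20],[-12,-65,20],[-20,-105,20],[-28,-145,20]],"yaw":[0,0.05,0.1,0.15,0.2],"gripper":[0,0,0,0,40]}'
python3 -m creep '{"translation":[[-8,-40,0],[-16,-80,0],[-24,-120,0],[-32,-160,0],[-38,-200,0]],"yaw":[0.03,0.06,0.06,0.06,0.06],"gripper":[60,80,100,110,110]}'
python3 -c "from h import *; st()"
```

```text
time_s: 3.48
ee_pos: [0.5573, 0.3777, 0.1002]
eef_rot: [-3.141, -0.001, 1.676]
force: [-3.2, -0.2, -3.0]
grip_width: 0.0636
time_s: 3.9
ee_pos: [0.5573, 0.3773, 0.2008]
eef_rot: [-3.14, 0.0, 1.676]
force: [0.7, 0.6, -0.2]
grip_width: 0.0939
{'time_s': 3.95, 'qpos': [0.541, 0.59, 1.138, 0.001, 1.402, 0.435], 'ee_pos': [0.559, 0.379, 0.211], 'eef_rot': [3.132, -0.005, 1.676], 'force': [1.152, -0.658, 7.677], 'grip_width': 0.094}
time_s: 4.37
ee_pos: [0.5311, 0.2323, 0.2316]
eef_rot: [3.13, -0.005, 1.879]
force: [2.2, -0.2, 0.1]
grip_width: 0.09
time_s: 4.78
ee_pos: [0.4927, 0.0303, 0.2322]
eef_rot: [3.128, -0.004, 1.939]
force: [1.4, -0.4, 0.4]
grip_width: 0.0575
{'time_s': 4.783, 'qpos': [-0.017, 0.16, 1.674, 0.009, 1.296, -0.388], 'ee_pos': [0.493, 0.03, 0.232], 'eef_rot': [3.128, -0.004, 1.939], 'force': [1.395, -0.398, 0.429], 'grip_width': 0.058}
```

View pics/rel.png

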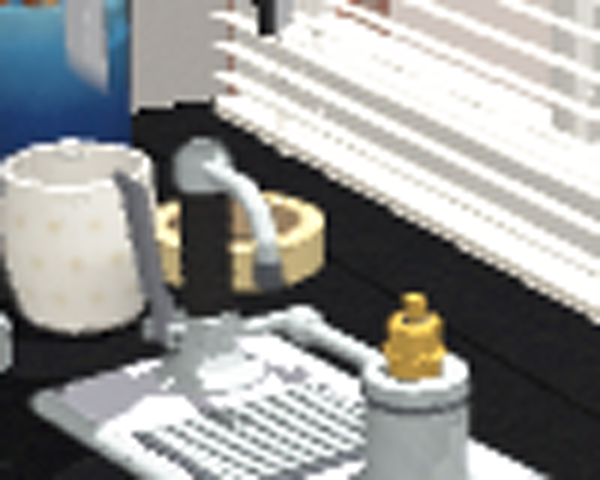

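The crop shows the trigger sprung back, standing clear of the black grip at (140,250) in the crop. Now socket 1.

```bash

python3 -m creep '{"translation":[[0,-5,-30],[0,-5,-60],[0,-5,-90],[0,-5,-120],[0,-5,-120]],"yaw":[0,0,0,0,0],"gripper":[110,110,110,110,110]}' 25
python3 -m creep '{"translation":[[0,0,-15],[0,0,-30],[0,0,-39],[0,0,-39],[0,0,-39]],"yaw":[0,0,0,0,0],"gripper":[110,110,110,110,110]}'
python3 -m creep '{"translation":[[0,0,0],[0,0,0],[0,0,0],[0,0,0],[0,0,0]],"yaw":[0,0,0,0,0],"gripper":[150,190,220,255,255]}' 25
python3 -m creep '{"translation":[[0,0,0],[0,0,0],[0,0,0],[0,0,0],[0,0,0]],"yaw":[0,0,0,0,0],"gripper":[255,255,255,255,255]}'
python3 -c "from h import *; st()"
```

```text
time_s: 5.2
ee_pos: [0.4907, 0.025, 0.108]
eef_rot: [3.133, -0.006, 1.939]
force: [-0.5, 0.4, -0.6]
grip_width: 0.0534
time_s: 5.62
ee_pos: [0.4913, 0.025, 0.0701]
eef_rot: [3.132, -0.005, 1.939]
force: [0.1, 0.1, 0.4]
grip_width: 0.0534
time_s: 6.03
ee_pos: [0.4917, 0.0249, 0.0709]
eef_rot: [3.131, -0.005, 1.939]
force: [0.6, 0.5, 8.3]
grip_width: 0.0277
time_s: 6.45
ee_pos: [0.4919, 0.025, 0.0713]
eef_rot: [3.13, -0.005, 1.939]
force: [0.4, 0.3, 6.5]
grip_width: 0.0235
{'time_s': 6.45, 'qpos': [-0.028, 0.361, 1.835, 0.011, 0.937, -0.402], 'ee_pos': [0.492, 0.025, 0.071], 'eef_rot': [3.13, -0.005, 1.939], 'force': [0.433, 0.32, 6.464], 'grip_width': 0.024}
```

```bash

python3 -m creep '{"translation":[[0,0,10],[0,0,35],[0,0,70],[0,0,105],[0,0,130]],"yaw":[0,0,0,0,0],"gripper":[255,255,255,255,255]}' 30
python3 -m creep '{"translation":[[10,20,8],[28,55,8],[45,90,8],[60,120,8],[75,150,8]],"yaw":[0,0,0,0,0],"gripper":[255,255,255,255,255]}'
python3 -m creep '{"translation":[[10,20,0],[15,33,0],[15,33,0],[15,33,0],[15,33,0]],"yaw":[0,0,0,0,0],"gripper":[255,255,255,255,255]}'
python3 - <<'E'
from h import *
st();a=snap('top','top3');b=snap('side','side3')
U,V=map(int,pix(a,(.58,.208,.12)));U2,V2=map(int,pix(b,(.58,.208,.13)))
A=cv2.resize(a['pixels'][V-25:V+25,U-25:U+25,::-1],(400,400),interpolation=cv2.INTER_CUBIC)
B=cv2.resize(b['pixels'][V2-30:V2+30,U2-30:U2+30,::-1],(400,400),interpolation=cv2.INTER_CUBIC)
print(U,V,U2,V2);cv2.imwrite('pics/ov.png',np.hstack([A,B]))
E
```

```text
time_s: 6.87
ee_pos: [0.4919, 0.0249, 0.2045]
eef_rot: [3.129, -0.004, 1.939]
force: [0.1, -0.4, -1.0]
grip_width: 0.0235
time_s: 7.28
ee_pos: [0.567, 0.1766, 0.2128]
eef_rot: [3.13, -0.004, 1.939]
force: [0.2, -0.8, -1.9]
grip_width: 0.0241
time_s: 7.7
ee_pos: [0.5817, 0.2089, 0.2129]
eef_rot: [3.13, -0.004, 1.939]
force: [-0.2, -0.3, -2.2]
grip_width: 0.024
{'time_s': 7.7, 'qpos': [0.284, 0.455, 1.336, 0.005, 1.339, -0.085], 'ee_pos': [0.582, 0.209, 0.213], 'eef_rot': [3.13, -0.004, 1.939], 'force': [-0.19, -0.309, -2.177], 'grip_width': 0.024}
316 206 312 180
```

View pics/ov.png

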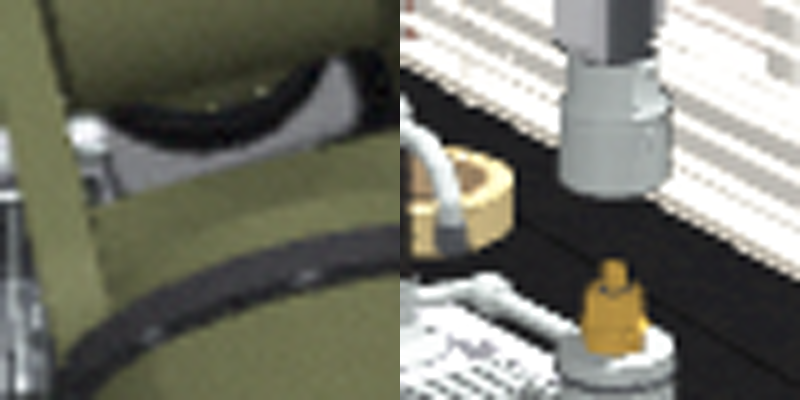

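In the side crop the socket hangs centred over the nut: its edges at 558–672 give a middle of 615, and the nut's stem is at about 613. The arm hides the top view. Now I lower it by feel.

```bash

python3 -m creep '{"translation":[[0,-1,-15],[0,-1,-30],[0,-1,-40],[0,-1,-42],[0,-1,-42]],"yaw":[0,0,0,0,0],"gripper":[255,255,255,255,255]}' 30
python3 -m creep '{"translation":[[0,0,-1],[0,0,-2],[0,0,-3],[0,0,-4],[0,0,-5]],"yaw":[0,0,0,0,0],"gripper":[255,255,255,255,255]}'
python3 -m creep '{"translation":[[0,0,-1],[0,0,-2],[0,0,-2],[0,0,-2],[0,0,-2]],"yaw":[0,0,0,0,0],"gripper":[255,255,255,255,255]}'
python3 -c "from h import *; st()"
```

```text
time_s: 8.22
ee_pos: [0.5817, 0.2073, 0.1709]
eef_rot: [3.131, -0.004, 1.938]
force: [-0.3, 0.1, -1.5]
grip_width: 0.0238
time_s: 8.63
ee_pos: [0.5818, 0.2074, 0.166]
eef_rot: [3.13, -0.004, 1.938]
force: [-0.4, -1.1, -2.0]
grip_width: 0.0236
time_s: 9.05
ee_pos: [0.5818, 0.2074, 0.1641]
eef_rot: [3.13, -0.004, 1.938]
force: [0.4, -1.6, -1.8]
grip_width: 0.0238
{'time_s': 9.05, 'qpos': [0.281, 0.495, 1.394, 0.005, 1.242, -0.087], 'ee_pos': [0.582, 0.207, 0.164], 'eef_rot': [3.13, -0.004, 1.938], 'force': [0.423, -1.586, -1.754], 'grip_width': 0.024}
```

```bash

python3 -m creep '{"translation":[[0,0,-2],[0,0,-4],[0,0,-6],[0,0,-7],[0,0,-8]],"yaw":[0,0,0,0,0],"gripper":[255,255,255,255,255]}' 30
python3 -m creep '{"translation":[[0,0,-1],[0,0,-2],[0,0,-3],[0,0,-4],[0,0,-5]],"yaw":[0,0,0,0,0],"gripper":[255,255,255,255,255]}'
python3 -c "from h import *; st()"
```

```text
time_s: 9.47
ee_pos: [0.5817, 0.2074, 0.1558]
eef_rot: [3.13, -0.004, 1.938]
force: [-0.1, 0.3, -2.2]
grip_width: 0.0237
time_s: 9.88
ee_pos: [0.5817, 0.2074, 0.1507]
eef_rot: [3.13, -0.004, 1.938]
force: [1.0, 0.0, -2.6]
grip_width: 0.0239
{'time_s': 9.883, 'qpos': [0.281, 0.508, 1.407, 0.005, 1.216, -0.088], 'ee_pos': [0.582, 0.207, 0.151], 'eef_rot': [3.13, -0.004, 1.938], 'force': [0.982, 0.001, -2.633], 'grip_width': 0.024}
```

```bash

python3 -m creep '{"translation":[[0,0,-1],[0,0,-2],[0,0,-3],[0,0,-4],[0,0,-5]],"yaw":[0,0,0,0,0],"gripper":[255,255,255,255,255]}'
python3 -m creep '{"translation":[[0,0,-1],[0,0,-2],[0,0,-3],[0,0,-4],[0,0,-4]],"yaw":[0,0,0,0,0],"gripper":[255,255,255,255,255]}'
python3 -c "from h import *; st()"
```

```text
time_s: 10.3
ee_pos: [0.5817, 0.2073, 0.1456]
eef_rot: [3.13, -0.004, 1.938]
force: [0.4, -0.3, -2.1]
grip_width: 0.0235
time_s: 10.72
ee_pos: [0.5819, 0.2074, 0.1433]
eef_rot: [3.129, -0.004, 1.938]
force: [-6.0, -2.9, 12.0]
grip_width: 0.0238
{'time_s': 10.717, 'qpos': [0.281, 0.515, 1.415, 0.005, 1.2, -0.088], 'ee_pos': [0.582, 0.207, 0.143], 'eef_rot': [3.129, -0.004, 1.938], 'force': [-6.047, -2.863, 12.003], 'grip_width': 0.024}
```

Socket 1 slid past the flange and stopped at TCP z 0.1433, 10 mm below the seat, so it's the too-big one. I'll put it back where it stood.

```bash

python3 -m creep '{"translation":[[0,0,5],[0,0,25],[0,0,50],[0,0,68],[0,0,68]],"yaw":[0,0,0,0,0],"gripper":[255,255,255,255,255]}'
python3 -m creep '{"translation":[[-10,-20,0],[-27,-55,0],[-45,-91,0],[-62,-127,0],[-75,-152,0]],"yaw":[0,0,0,0,0],"gripper":[255,255,255,255,255]}'
python3 -m creep '{"translation":[[-10,-20,0],[-15,-30,-10],[-15,-30,-35],[-15,-30,-60],[-15,-30,-70]],"yaw":[0,0,0,0,0],"gripper":[255,255,255,255,255]}'
python3 -m creep '{"translation":[[0,0,-25],[0,0,-50],[0,0,-59],[0,0,-60],[0,0,-60]],"yaw":[0,0,0,0,0],"gripper":[255,255,255,255,255]}'
python3 -c "from h import *; st()"
```

```text
time_s: 11.13
ee_pos: [0.5831, 0.2078, 0.2154]
eef_rot: [3.123, -0.003, 1.938]
force: [0.4, 0.2, -0.9]
grip_width: 0.0238
time_s: 11.55
ee_pos: [0.5063, 0.0536, 0.2142]
eef_rot: [3.125, -0.003, 1.937]
force: [-0.0, -0.7, -1.5]
grip_width: 0.0236
time_s: 11.97
ee_pos: [0.4897, 0.0234, 0.1406]
eef_rot: [3.129, -0.005, 1.937]
force: [1.3, 0.0, -2.6]
grip_width: 0.024
time_s: 12.38
ee_pos: [0.4899, 0.0235, 0.081]
eef_rot: [3.129, -0.005, 1.937]
force: [0.2, -0.3, -1.8]
grip_width: 0.0239
{'time_s': 12.383, 'qpos': [-0.032, 0.341, 1.836, 0.012, 0.955, -0.405], 'ee_pos': [0.49, 0.023, 0.081], 'eef_rot': [3.129, -0.005, 1.937], 'force': [0.178, -0.271, -1.797], 'grip_width': 0.024}
```

```bash

python3 -m creep '{"translation":[[0,0,-5],[0,0,-8],[0,0,-9],[0,0,-10],[0,0,-10]],"yaw":[0,0,0,0,0],"gripper":[255,255,255,255,255]}'
python3 -m creep '{"translation":[[0,0,0],[0,0,0],[0,0,0],[0,0,0],[0,0,0]],"yaw":[0,0,0,0,0],"gripper":[220,180,110,110,110]}'
python3 -m creep '{"translation":[[0,0,0],[0,0,10],[0,0,35],[0,0,60],[0,0,62]],"yaw":[0,0,0,0,0],"gripper":[110,110,110,110,110]}'
python3 -m creep '{"translation":[[0,-20,0],[1,-55,0],[2,-90,0],[2,-122,0],[2,-122,0]],"yaw":[-0.06,-0.12,-0.18,-0.24,-0.303],"gripper":[110,110,110,110,110]}'
python3 -c "from h import *; st()"
```

```text
time_s: 12.8
ee_pos: [0.4901, 0.0235, 0.0714]
eef_rot: [3.128, -0.005, 1.937]
force: [-0.4, 0.2, -0.6]
grip_width: 0.0238
time_s: 13.22
ee_pos: [0.4902, 0.0235, 0.0715]
eef_rot: [3.128, -0.005, 1.937]
force: [0.3, -0.1, -0.2]
grip_width: 0.044
time_s: 13.63
ee_pos: [0.4919, 0.0235, 0.1381]
eef_rot: [3.122, -0.002, 1.937]
force: [-0.3, 0.8, -0.3]
grip_width: 0.0534
time_s: 14.05
ee_pos: [0.4937, -0.1027, 0.1384]
eef_rot: [3.122, -0.002, 1.628]
force: [-0.5, 0.2, 0.6]
grip_width: 0.0537
{'time_s': 14.05, 'qpos': [-0.282, 0.281, 1.759, 0.009, 1.084, -0.343], 'ee_pos': [0.494, -0.103, 0.138], 'eef_rot': [3.122, -0.002, 1.628], 'force': [-0.535, 0.248, 0.558], 'grip_width': 0.054}
```

```bash

python3 -m creep '{"translation":[[-2,4,0],[-2,4,-20],[-2,4,-40],[-2,4,-55],[-2,4,-58]],"yaw":[0,0,0,0,0],"gripper":[110,110,110,110,110]}'
python3 -m creep '{"translation":[[0,0,-4],[0,0,-7],[0,0,-7],[0,0,-7],[0,0,-7]],"yaw":[0,0,0,0,0],"gripper":[110,110,110,110,110]}'
python3 -c "from h import *; st()"
```

```text
time_s: 14.47
ee_pos: [0.4905, -0.0976, 0.0783]
eef_rot: [3.125, -0.003, 1.631]
force: [-0.2, 0.0, 0.1]
grip_width: 0.0532
time_s: 14.88
ee_pos: [0.4908, -0.0976, 0.072]
eef_rot: [3.124, -0.002, 1.631]
force: [-0.9, -0.3, -0.4]
grip_width: 0.0538
{'time_s': 14.883, 'qpos': [-0.274, 0.372, 1.817, 0.01, 0.937, -0.339], 'ee_pos': [0.491, -0.098, 0.072], 'eef_rot': [3.124, -0.002, 1.631], 'force': [-0.856, -0.344, -0.415], 'grip_width': 0.054}
```

```bash

python3 -m creep '{"translation":[[0,0,0],[0,0,0],[0,0,0],[0,0,0],[0,0,0]],"yaw":[0,0,0,0,0],"gripper":[150,190,220,255,255]}' 25
python3 -m creep '{"translation":[[0,0,0],[0,0,0],[0,0,0],[0,0,0],[0,0,0]],"yaw":[0,0,0,0,0],"gripper":[255,255,255,255,255]}' 30
python3 -c "from h import *; st()"
python3 -m creep '{"translation":[[0,0,10],[0,0,35],[0,0,70],[0,0,105],[0,0,135]],"yaw":[0,0,0,0,0],"gripper":[255,255,255,255,255]}' 30
python3 -m creep '{"translation":[[5,30,6],[17,70,8],[29,110,8],[41,150,8],[53,180,8]],"yaw":[0,0,0,0,0],"gripper":[255,255,255,255,255]}'
python3 -m creep '{"translation":[[12,40,0],[24,80,0],[36,115,0],[37,123,0],[37,123,0]],"yaw":[0,0,0,0,0],"gripper":[255,255,255,255,255]}'
python3 -c "from h import *; st()"
```

```text
time_s: 15.3
ee_pos: [0.4909, -0.0977, 0.0721]
eef_rot: [3.124, -0.002, 1.631]
force: [-0.1, -1.1, 0.5]
grip_width: 0.0247
time_s: 15.72
ee_pos: [0.4909, -0.0977, 0.0721]
eef_rot: [3.124, -0.002, 1.631]
force: [-0.5, -0.8, 0.3]
grip_width: 0.0241
{'time_s': 15.717, 'qpos': [-0.274, 0.372, 1.817, 0.01, 0.937, -0.339], 'ee_pos': [0.491, -0.098, 0.072], 'eef_rot': [3.124, -0.002, 1.631], 'force': [-0.455, -0.822, 0.301], 'grip_width': 0.024}
time_s: 16.13
ee_pos: [0.4907, -0.0976, 0.2099]
eef_rot: [3.123, -0.002, 1.631]
force: [0.3, -0.2, -2.3]
grip_width: 0.024
time_s: 16.55
ee_pos: [0.5436, 0.0853, 0.2187]
eef_rot: [3.123, -0.002, 1.632]
force: [0.5, -1.4, -1.6]
grip_width: 0.0239
time_s: 16.97
ee_pos: [0.5802, 0.2108, 0.2184]
eef_rot: [3.124, -0.003, 1.635]
force: [0.0, -0.2, -1.9]
grip_width: 0.0239
{'time_s': 16.967, 'qpos': [0.29, 0.446, 1.337, -0.001, 1.342, 0.226], 'ee_pos': [0.58, 0.211, 0.218], 'eef_rot': [3.124, -0.003, 1.635], 'force': [0.042, -0.2, -1.904], 'grip_width': 0.024}
```

```bash

python3 -m creep '{"translation":[[1.5,-1.8,-15],[1.5,-1.8,-30],[1.5,-1.8,-44],[1.5,-1.8,-47],[1.5,-1.8,-47]],"yaw":[0,0,0,0,0],"gripper":[255,255,255,255,255]}' 30
python3 -m creep '{"translation":[[0,0,-1],[0,0,-2],[0,0,-3],[0,0,-4],[0,0,-5]],"yaw":[0,0,0,0,0],"gripper":[255,255,255,255,255]}'
python3 -c "from h import *; st()"
```

```text
time_s: 17.38
ee_pos: [0.5812, 0.2079, 0.171]
eef_rot: [3.126, -0.002, 1.634]
force: [0.3, 0.0, -2.5]
grip_width: 0.0239
time_s: 17.8
ee_pos: [0.5815, 0.2079, 0.1667]
eef_rot: [3.125, -0.002, 1.634]
force: [0.1, 1.8, -1.6]
grip_width: 0.0233
{'time_s': 17.8, 'qpos': [0.285, 0.489, 1.396, -0.001, 1.239, 0.222], 'ee_pos': [0.581, 0.208, 0.167], 'eef_rot': [3.125, -0.002, 1.634], 'force': [0.081, 1.77, -1.622], 'grip_width': 0.023}
```

```bash

python3 -m creep '{"translation":[[0,0,-1],[0,0,-2],[0,0,-3],[0,0,-3],[0,0,-3]],"yaw":[0,0,0,0,0],"gripper":[255,255,255,255,255]}'
python3 -c "from h import *; st()"
```

```text
time_s: 18.22
ee_pos: [0.5814, 0.2086, 0.1636]
eef_rot: [3.124, -0.004, 1.634]
force: [-0.5, 4.7, 1.3]
grip_width: 0.0239
{'time_s': 18.217, 'qpos': [0.285, 0.492, 1.399, -0.0, 1.233, 0.222], 'ee_pos': [0.581, 0.209, 0.164], 'eef_rot': [3.124, -0.004, 1.634], 'force': [-0.519, 4.696, 1.264], 'grip_width': 0.024}
```

```bash

python3 -m creep '{"translation":[[0,0.5,0],[0,1,-1],[0,1,-2],[0,1,-3],[0,1,-3]],"yaw":[0,0,0,0,0],"gripper":[255,255,255,255,255]}'
python3 -c "
from h import *
st();print(np.round(ctrl.get_obs()['moment'],2));b=snap('side','side4');U2,V2=map(int,pix(b,(.58,.208,.12)));crop(b,U2-30,V2-35,U2+30,V2+35,8,'on2')"
```

```text
time_s: 18.63
ee_pos: [0.5815, 0.2094, 0.1611]
eef_rot: [3.124, -0.003, 1.634]
force: [-2.7, 0.3, 6.6]
grip_width: 0.0236
{'time_s': 18.633, 'qpos': [0.287, 0.495, 1.401, -0.001, 1.228, 0.224], 'ee_pos': [0.581, 0.209, 0.161], 'eef_rot': [3.124, -0.003, 1.634], 'force': [-2.748, 0.271, 6.565], 'grip_width': 0.024}
[-0.08  0.71  0.02]
```

View pics/on2.png

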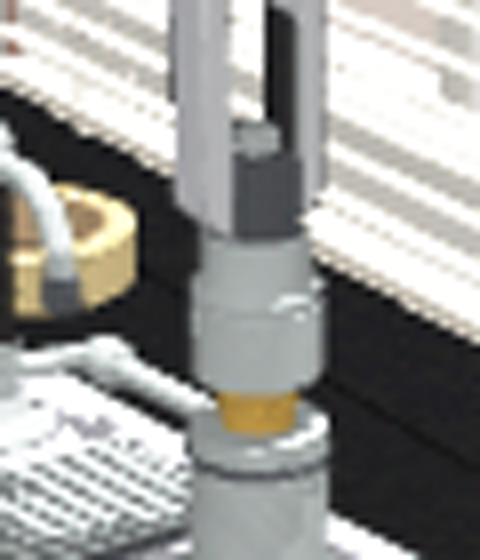

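The side crop shows the socket down over part of the hexagon: its rim is at row 393, with brass still visible down to row 433. The fingertips are still at the adapter's foot, so it hasn't slipped in the grip. The z reading agrees, 7 mm below the hexagon's top, so this one is going on. I'll keep pressing gently.

```bash

python3 -m creep '{"translation":[[-0.5,0,-1],[-0.5,0,-2],[-0.5,0,-3],[-0.5,0,-4],[-0.5,0,-4]],"yaw":[0,0,0,0,0],"gripper":[255,255,255,255,255]}' 35
python3 -c "
from h import *
st();print(np.round(ctrl.get_obs()['moment'],2))"
```

```text
time_s: 19.1
ee_pos: [0.5813, 0.2094, 0.1583]
eef_rot: [3.122, -0.003, 1.634]
force: [-2.0, 1.2, 11.0]
grip_width: 0.0237
{'time_s': 19.1, 'qpos': [0.287, 0.497, 1.406, -0.001, 1.22, 0.224], 'ee_pos': [0.581, 0.209, 0.158], 'eef_rot': [3.122, -0.003, 1.634], 'force': [-1.964, 1.221, 11.042], 'grip_width': 0.024}
[-0.02  0.78  0.03]
```

```bash

python3 -m creep '{"translation":[[-1,0,0],[-1,0,0],[-1,0,-1],[-1,0,-2],[-1,0,-3]],"yaw":[0.03,0.03,0.03,0.03,0.03],"gripper":[255,255,255,255,255]}' 40
python3 -c "
from h import *
st();print(np.round(ctrl.get_obs()['moment'],2))"
```

```text
time_s: 19.52
ee_pos: [0.581, 0.2094, 0.1569]
eef_rot: [3.12, -0.003, 1.663]
force: [-2.2, -0.5, 14.4]
grip_width: 0.0234
{'time_s': 19.517, 'qpos': [0.287, 0.496, 1.41, -0.001, 1.214, 0.195], 'ee_pos': [0.581, 0.209, 0.157], 'eef_rot': [3.12, -0.003, 1.663], 'force': [-2.195, -0.537, 14.399], 'grip_width': 0.023}
[-0.2   0.39  0.04]
```

```bash

python3 -m creep '{"translation":[[-0.5,0,-1],[-0.5,0,-2],[-0.5,0,-2],[-0.5,0,-3],[-0.5,0,-3]],"yaw":[-0.04,-0.08,-0.08,-0.04,0],"gripper":[255,255,255,255,255]}' 45
python3 -c "
from h import *
st();print(np.round(ctrl.get_obs()['moment'],2))"
```

```text
time_s: 19.93
ee_pos: [0.581, 0.2094, 0.1554]
eef_rot: [3.118, -0.004, 1.664]
force: [-1.9, -0.1, 9.5]
grip_width: 0.0235
{'time_s': 19.933, 'qpos': [0.287, 0.496, 1.413, -0.001, 1.208, 0.194], 'ee_pos': [0.581, 0.209, 0.155], 'eef_rot': [3.118, -0.004, 1.664], 'force': [-1.925, -0.093, 9.479], 'grip_width': 0.023}
[-0.15  0.42 -0.04]
```

```bash

python3 -m creep '{"translation":[[0,0,-1],[0,0,-2],[0,0,-2.5],[0,0,-2.5],[0,0,-2.5]],"yaw":[-0.04,-0.08,-0.04,0,0],"gripper":[255,255,255,255,255]}' 45
python3 -c "
from h import *
st();print(np.round(ctrl.get_obs()['moment'],2))
b=snap('side','side5');U2,V2=map(int,pix(b,(.58,.208,.12)));crop(b,U2-30,V2-35,U2+30,V2+35,8,'on3')"
```

```text
time_s: 20.35
ee_pos: [0.581, 0.2094, 0.1539]
eef_rot: [3.118, -0.004, 1.666]
force: [-3.8, -1.0, 11.0]
grip_width: 0.0237
{'time_s': 20.35, 'qpos': [0.287, 0.498, 1.415, -0.001, 1.205, 0.193], 'ee_pos': [0.581, 0.209, 0.154], 'eef_rot': [3.118, -0.004, 1.666], 'force': [-3.784, -1.027, 10.951], 'grip_width': 0.024}
[-0.07  1.06  0.16]
```

View pics/on3.png

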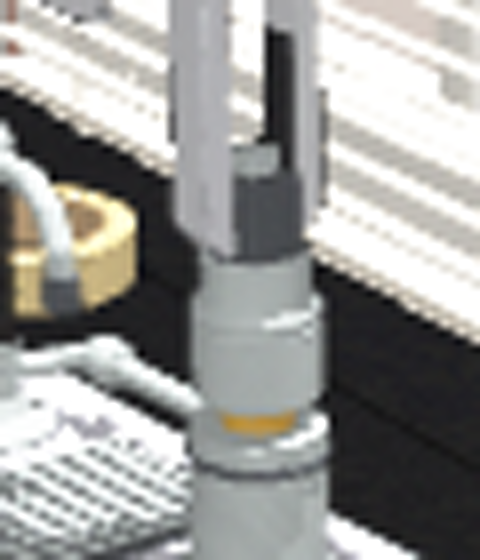

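The rim is now at row 415, with only the flange's edge still showing as brass (415–433). z is 0.1539 against a seated value of 0.1541. One more press will tell whether it is on a hard stop.

```bash

python3 -m creep '{"translation":[[0,0,-1],[0,0,-2],[0,0,-3],[0,0,-3],[0,0,-3]],"yaw":[0,-0.03,0,0,0],"gripper":[255,255,255,255,255]}' 45
python3 -c "
from h import *
st();print(np.round(ctrl.get_obs()['moment'],2))"
```

```text
time_s: 20.82
ee_pos: [0.5812, 0.2095, 0.1536]
eef_rot: [3.116, -0.004, 1.663]
force: [-9.0, -0.7, 23.5]
grip_width: 0.0239
{'time_s': 20.817, 'qpos': [0.287, 0.497, 1.416, -0.001, 1.202, 0.196], 'ee_pos': [0.581, 0.21, 0.154], 'eef_rot': [3.116, -0.004, 1.663], 'force': [-9.031, -0.676, 23.534], 'grip_width': 0.024}
[-0.47  2.27 -0.04]
```

It's at a hard stop: 23 N for 0.3 mm. I'll ease off to a light press.

```bash

python3 -m creep '{"translation":[[0,0,-1],[0,0,-1],[0,0,-1],[0,0,-1],[0,0,-1]],"yaw":[0,0,0,0,0],"gripper":[255,255,255,255,255]}' 45
python3 -c "
from h import *
st()
a=snap('top','top6')
d=a['depth'];v,u=np.mgrid[:400,:640];K=np.stack([(u-a['cx'])/a['fx']*d,(v-a['cy'])/a['fy']*d,d],-1);W=(K-a['t'])@a['R']
for X in((.49,.0235,.03),(.583,-.029,.03)):
    m=(np.hypot(W[...,0]-X[0],W[...,1]-X[1])<.03)&(W[...,2]>.03)&(W[...,2]<.1);t=W[m]
    print(len(t),cv2.minEnclosingCircle(t[:,:2].astype('f4')),t[:,2].max())
crop(a,240,170,440,260,4,'fin')
st()"
```

```text
time_s: 21.23
ee_pos: [0.5811, 0.2095, 0.1537]
eef_rot: [3.116, -0.004, 1.662]
force: [-5.0, -0.2, 12.6]
grip_width: 0.0233
{'time_s': 21.233, 'qpos': [0.287, 0.497, 1.416, -0.001, 1.202, 0.197], 'ee_pos': [0.581, 0.209, 0.154], 'eef_rot': [3.116, -0.004, 1.662], 'force': [-5.047, -0.229, 12.558], 'grip_width': 0.023}
160 ((0.49190378189086914, 0.02468119189143181), 0.021823013201355934) 0.08851295549351142
168 ((0.5836735367774963, -0.029378997161984444), 0.021825674921274185) 0.08897425703557575
{'time_s': 21.283, 'qpos': [0.287, 0.497, 1.416, -0.001, 1.202, 0.197], 'ee_pos': [0.581, 0.209, 0.154], 'eef_rot': [3.116, -0.004, 1.662], 'force': [-5.542, -1.622, 12.282], 'grip_width': 0.024}
```

View pics/fin.png

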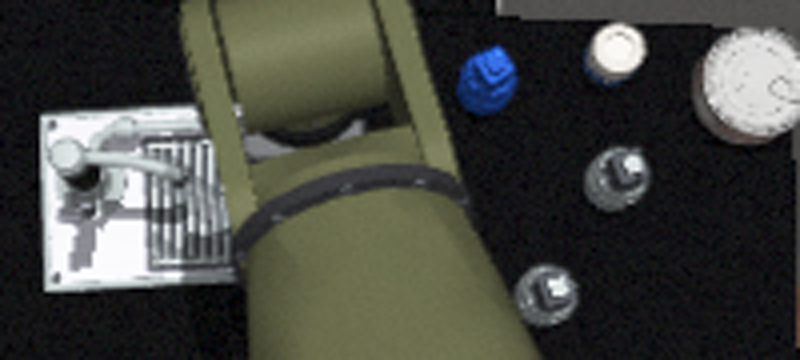

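The final top crop shows both spare sockets upright on bare worktop, at (547,295) and (617,178) in the crop. The blue one, the cup and the tin are unmoved. The fitting socket is held on the nut at about 12 N, so I'm handing in.

```bash
python3 -c "
from station import ctrl
print(ctrl.hand_in())"
```

```text
the job is handed in; nothing more can be done
None
```

The job is handed in at about 21 s of the 72 s allowed. The fitting socket is fully home on the nut, still gripped and pressed down with about 12 N.

- **Trigger:** I squeezed it to its stop (40 mm opening, unchanged at 32 N) and let go. A picture showed it sprung back.
- **Too big:** the front-left socket went past the flange and stopped 10 mm below the nut seat. I stood it back upright within about 1 mm of where it was.
- **Fits:** the front-right socket went down over the hexagon to a hard stop. It came to rest about 0.5 mm from the calculated seated height and moved only 0.3 mm more at 23 N.
- **Not tried:** the rear socket, which must be the too-small one, was never moved.

**What was less than ideal:**
- The fitting socket rubbed on the way down, with up to about 14 N and some small turns to ease it.
- The tool ended about 1.5° off vertical, with a side force of about 5 N.
- The arm hid the nut from the top camera, so I judged the seating from height, force and the side camera.

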